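Lay out the bench for a pH reading

TASK

Lay out the bench for a pH reading on the four cork mats, each thing upright and centred on its mat: the pH meter on the middle mat of the row of three, its long side along the row; the clear pot on the row's mat between the pH meter and the petri dish; the larger tablet pot on the row's mat on the other side of the pH meter. Set the smaller tablet pot centrally on the lid of the larger one and stand the single vial on the mat behind the pH meter. Leave the petri dish where it lies, and let go of everything.

Things in the scene. Friction and masses are not known exactly. Their poses are not given: they have to be found in the camera images.
- ph_meter: pocket pH meter, a grey-white box with a dark display and an orange button, 35 mm deep (its x axis) by 60 mm long (its y axis), 34 mm high, 90 g; origin at the centre of its underside (the body runs from x = -16 to +18 mm); z up. Take it across the 35 mm depth.
- clear_pot: clear round pot with a frosted cap, 45 mm across up to a height of 52 mm, then a 38 mm cap to 67 mm, 30 g; origin at the centre of its underside, z up
- large_tin: the larger of two small round tablet pots, white with a pale grey lid and a white label: 44 mm across the lid (41 mm below it), 29 mm high with a flat lid, 30 g; origin at the centre of its underside, z up
- small_tin: the smaller tablet pot, white with a pale grey lid and an orange label: 38 mm across the lid (35 mm below it), 27 mm high with a flat lid, 30 g; origin at the centre of its underside, z up
- vial: single white vial with a black screw cap standing on the open bench (not one of those in the red rack at the back), 20 mm across, 56 mm high, 18 g; origin at the centre of its underside, z up
- mat_mid: round cork mat, 80 mm across and 4 mm thick, fixed to the bench; origin at the centre of its underside, on the bench; z up; the middle one of the row of three; its y axis points along the row to the left, its x axis away from the robot, towards the fourth mat
- mat_left: round cork mat, 80 mm across and 4 mm thick, fixed to the bench; origin at the centre of its underside, on the bench; z up; the left one of the row (seen from the robot), about 88 mm from the middle mat
- mat_right: round cork mat, 80 mm across and 4 mm thick, fixed to the bench; origin at the centre of its underside, on the bench; z up; the right one of the row, about 88 mm from the middle mat. Beyond it on the right two fixed filter towers, 110 mm across and 365 mm tall, stand on the bench at about x = 0.55, y = -0.29 m and x = 0.68, y = -0.45 m: keep the arm clear of them when it swings in
- mat_back: round cork mat, 80 mm across and 4 mm thick, fixed to the bench; origin at the centre of its underside, on the bench; z up; the single one behind the middle mat (farther from the robot), about 90 mm from it
- petri_dish: loose open petri dish with a white filter disc, 68 mm across, 12 mm high, 18 g; origin at the centre of its underside. It lies at one end of the row of mats, left or right, about 176 mm from the middle mat; a brown tape roll (69 mm across, 19 mm high) lies at the other end
Things that resemble listed ones, but are neither listed nor needed, are in the scene too. What is shaped like the small_tin but blue or purple is not meant.

How it is judged:
By the outcome, as a careful person would: the job done as asked, in the order asked, and still so for the second after the job is handed in, with the robot touching nothing.
It also fails if it takes over 125 s, if anything falls off the work surface, if the arm or the gripper's body presses on something with over 40 N, if the wrist force passes 120 N, or if a joint passes its speed limit or range.

ROBOT

A 6-joint arm with a two-finger parallel gripper is mounted at the origin on a cart in front of the work surface, level with it; the furniture and walls round the work are solid. World frame = base frame: x ahead of the robot, y to its left, z up, the work surface at z = 0. Lengths are in m, angles in degrees, forces in N, time in s.
With the tool pointing down it reaches from about 0.35 to 0.875 m from the base axis. Payload 4.2 kg.
Tool frame: the origin (TCP) lies midway between the tips of the shut fingers; the grasp point (between the pads) lies 19 mm behind it; y points along the fingers, z is the direction in which the jaws open and shut, and the axes are right-handed (so a half turn about y gives the same grasp; the last joint's range is limited). The gripper opens to 87 mm and grips with 3 to 60 N. Pads are 19 mm wide; open, the fingers measure 117 mm over their backs; the gripper's body (75 mm by 190 mm) begins 51 mm behind the grasp point.
Start: joints at [-58.694, 22.042, 0.453, 0, -68.411, -14.817], TCP at [0.177, -0.599, 0.223] pointing down, gripper open.
Joint ranges: [-179.83, 179.83], [-69.29, 118.12], [-61.27, 80.66], [-181.25, 117.63], [-171.15, -9.14], [-177.46, 177.46]. Speed limits (degrees/s): [159.86, 159.86, 180, 180, 180, 180].

INTERFACE

Orientations are given as [roll, pitch, yaw] about the fixed x, y, z axes, in that order (R = Rz(yaw) Ry(pitch) Rx(roll)).
In Python, from workcell import env gives the robot as it stands. The module is installed in compiled form; this text tells all that it offers. Calls block until the motion is done:
- env.goto(position, orientation): joint-space move of the TCP to a pose.
- env.move_straight(position, rotation=None, rate=0.15, force_limit=None): straight line of the TCP; rotation=None keeps the orientation; rate is the mean speed in m/s. With force_limit (N) it stops when the force on the tool has changed by that much, and returns True; else False.
- env.set_joints(angles): joint-space move.
- env.gripper_to(opening, grasp_force=None): opening from 0.0 (shut) to 1.0 (fully open); grasp_force is the grip in N (None keeps the last); returns when the fingers have stopped.
- env.dwell(seconds).
- env.inverse_kinematics(position, orientation): joint angles nearest the present ones, or None.
- env.read_state(): the state.
- env.grab_frame(name): name is "scene" or "side" or "wrist"; returns a dict with "image" (420x560x3 uint8, blue, green, red), "fx", "fy", "cx", "cy" (pixels), "position" and "orientation" of the camera in the world. Camera axes: x right, y up, looking along -z (the intrinsics and any distortion apply to the point x, -y, -z); pixel columns grow to the right and rows downward; lengths in m; the calibration is good to about 2 mm. A picture is of the moment at which its call begins. There is no depth.
A pose or a line that the arm cannot do raises env.Unreachable and nothing moves.
- env.close_job(): hands the job in, once; it reports no verdict.
Trained networks look in a picture, given as the dict that the camera call returned (one of the last four; its "shot" number tells which), for a name from the list of things; names that differ only in an ending like _2 or _b are one class to them, and where a whole thing is asked for, a point or a joint stands for the part that bears it (a point fixed in the world has none). Each returns a list of dicts, best first, with "score" (0 to 1); they miss things now and then, are a little off and sometimes report something else, mostly with a low value. They report only what shows in the picture. A call takes as long as a camera call. They do not tell look-alikes from the thing itself.
- env.search_frame(picture, thing): "xyz" ([x, y, z] in m, in world coordinates, good to about 4 mm: the middle of the surface that is visible of it).
- env.trace(picture, thing): "mask" (420x560 bool, what is visible of it).
The state is a dict: "clock": time; "joint_positions": joint angles; "qvel": joint speeds; "joint_torque": joint torques, N m; "position": TCP position; "tool_rot": TCP orientation; "force": force on the tool from outside, world axes, zero at the start; "wrist_torque": the same for the moment, N m; "opening": opening from 0.0 (shut) to 1.0 (fully open).
Only numpy, scipy, OpenCV 4.12 (cv2) and the standard library are available. Lean on these libraries where they do the work, as an engineer would, in place of code of your own. Each camera call takes 0.05 s, during which the arm holds its last target.

## Working session

There is one attempt and no reset: what is moved stays moved. The work goes in short steps, each a Python script; the robot and the scene stay as the last script left them, time stands still between calls to the robot, and variables do not carry over. Pictures are saved under pics/ and viewed, and the job is handed in when it is done.

```bash
mkdir -p pics; ls; python3 - <<'E'
from workcell import env
import cv2
s=env.read_state(); print(s)
for n in ("scene","side","wrist"):
    f=env.grab_frame(n); cv2.imwrite(f"pics/{n}0.png",f["image"]); print(n,{k:v for k,v in f.items() if k!="image"})
E
```

```text
pics
{'clock': 0.0, 'joint_positions': array([-5.86944240e+01,  2.20912033e+01,  3.79189936e-01, -3.10961171e-02,
       -6.84113708e+01, -1.48140958e+01]), 'qvel': array([ 0.011562  ,  0.00780336, -0.07508189,  0.03068427, -0.11325891,
       -0.03532367]), 'joint_torque': array([ 5.32619797e-04, -3.90663707e+01,  1.87412900e+01,  4.21992704e+00,
        1.10541290e-02, -1.82595300e-04]), 'position': array([ 0.17724633, -0.59870034,  0.22144547]), 'tool_rot': array([-8.98733276e+01,  3.61828766e-03,  1.64800115e+01]), 'force': array([ 0.06590721,  0.78060902, -0.71879081]), 'wrist_torque': array([-0.00942312,  0.02228371,  0.0107005 ]), 'opening': 0.9963725118422213}
scene {'fx': 385.9976148213697, 'fy': 385.9976148213697, 'cx': 278.05279116177593, 'cy': 210.93585865198546, 'position': array([-0.17595681,  0.61217789,  0.72452451]), 'orientation': array([  51.93387374,    0.60186663, -122.28107842]), 'shot': 1}
side {'fx': 460.5706489512798, 'fy': 460.5706489512798, 'cx': 275.71684036492127, 'cy': 202.3228142206952, 'position': array([0.50590413, 1.16503912, 0.63359181]), 'orientation': array([  61.03922964,   -1.01367807, -177.44277177]), 'shot': 2}
wrist {'fx': 298.52362560910376, 'fy': 298.52362560910376, 'cx': 277.5421596844461, 'cy': 215.04122695773282, 'position': array([ 0.10442867, -0.62036583,  0.38369243]), 'orientation': array([-1.59243873e+01, -5.74099284e-02,  1.06615913e+02]), 'shot': 3}
```

View pics/scene0.png

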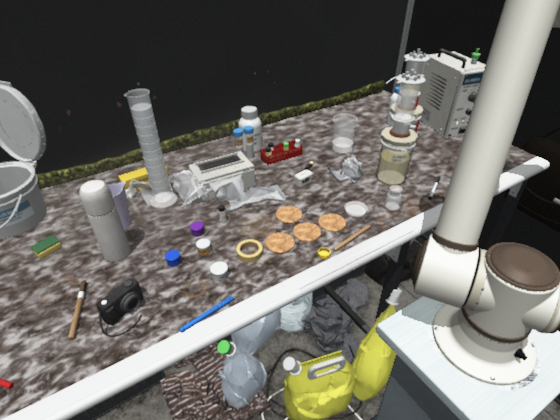

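View pics/side0.png

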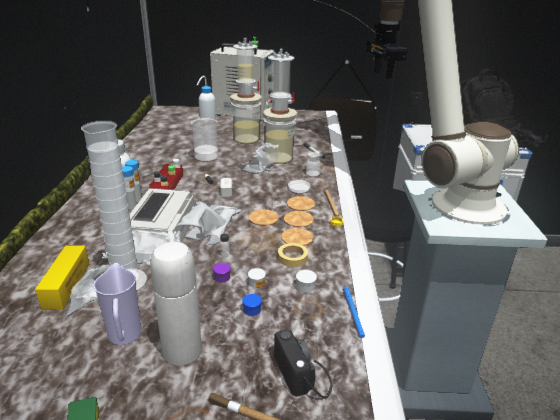

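View pics/wrist0.png

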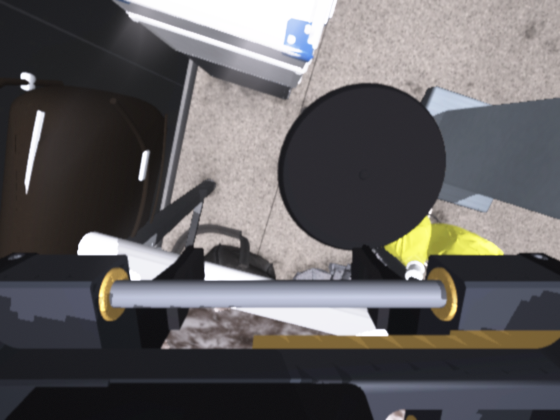

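```bash
cat > h.py <<'E'
from workcell import env
import numpy as np, cv2
from scipy.spatial.transform import Rotation as R
def rot(o): return R.from_euler('xyz',o,degrees=True).as_matrix()
def ray(f,u,v):
    d=np.array([(u-f['cx'])/f['fx'],-(v-f['cy'])/f['fy'],-1.0]); return f['position'],rot(f['orientation'])@d
def onz(f,u,v,z):
    p,d=ray(f,u,v); return p+d*(z-p[2])/d[2]
def proj(f,P):
    c=(np.asarray(P)-f['position'])@rot(f['orientation']); return np.array([f['cx']+f['fx']*c[0]/-c[2], f['cy']-f['fy']*c[1]/-c[2]])
def crop(f,u0,v0,u1,v1,k,name):
    cv2.imwrite('pics/'+name,cv2.resize(f['image'][v0:v1,u0:u1],None,fx=k,fy=k,interpolation=cv2.INTER_CUBIC))
def st():
    s=env.read_state(); return s
E
python3 - <<'E'
from h import *
np.set_printoptions(precision=3,suppress=True)
fs=env.grab_frame('scene'); fd=env.grab_frame('side')
crop(fs,180,150,420,290,3,'sc1.png'); crop(fd,190,120,370,320,3,'sd1.png')
for n in ['ph_meter','clear_pot','large_tin','small_tin','vial','mat_mid','petri_dish']:
    for f,l in((fs,'S'),(fd,'D')):
        for r in env.search_frame(f,n)[:6]: print(l,n,round(r['score'],2),r['xyz'],proj(f,r['xyz']).round())
print(st()['clock'])
E
```

```text
S ph_meter 0.74 [0.6812, -0.0197, 0.0252] [304. 179.]
D ph_meter 0.69 [0.691, -0.004, 0.0284] [226. 188.]
S clear_pot 0.68 [0.4273, -0.1637, 0.047] [393. 198.]
D clear_pot 0.85 [0.4447, -0.1634, 0.0424] [311. 163.]
S large_tin 0.53 [0.4684, 0.0245, 0.0052] [333. 223.]
S large_tin 0.5 [0.4592, 0.3904, 0.0298] [219. 270.]
D large_tin 0.68 [0.4653, 0.3992, 0.0258] [306. 280.]
S small_tin 0.71 [0.5642, 0.3809, 0.027] [205. 244.]
S small_tin 0.61 [0.5658, 0.4611, 0.0259] [176. 256.]
S small_tin 0.51 [0.6427, 0.3726, 0.0287] [197. 227.]
D small_tin 0.93 [0.5745, 0.4763, 0.027] [251. 303.]
D small_tin 0.7 [0.5752, 0.3935, 0.0245] [254. 277.]
D small_tin 0.69 [0.6455, 0.3828, 0.0282] [222. 271.]
S vial 0.72 [0.5631, 0.3847, 0.0302] [204. 244.]
S vial 0.65 [0.6475, 0.2907, 0.0354] [222. 214.]
D vial 0.67 [0.6548, 0.2968, 0.0307] [223. 247.]
S mat_mid 0.94 [0.4828, 0.1072, 0.0032] [307. 231.]
S mat_mid 0.22 [0.6483, 0.2902, 0.0382] [222. 213.]
D mat_mid 0.8 [0.4854, 0.1122, 0.0041] [297. 218.]
D mat_mid 0.45 [0.6938, -0.0014, 0.0288] [225. 188.]
S petri_dish 0.85 [0.4738, -0.0702, 0.0105] [357. 210.]
D petri_dish 0.58 [0.4845, -0.0621, 0.0096] [298. 187.]
0.95
```

View pics/sc1.png

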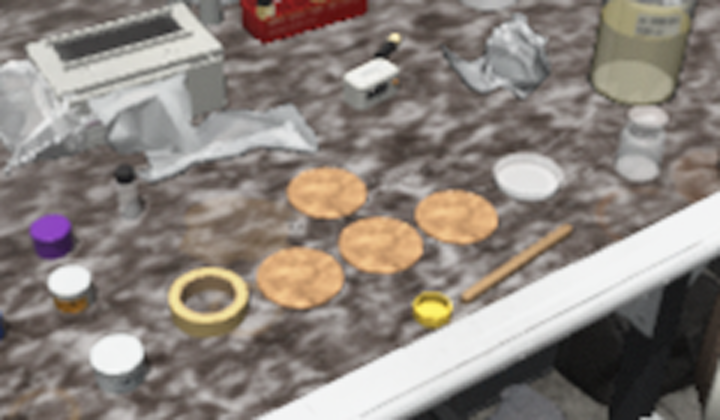

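View pics/sd1.png

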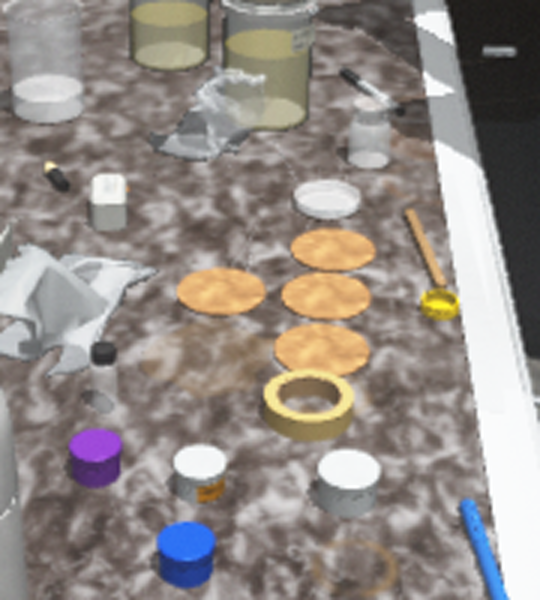

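```bash
python3 - <<'E'
from h import *
np.set_printoptions(precision=1,suppress=True)
a=np.radians(-65)
for p,o in [((.40*np.cos(a),.40*np.sin(a),.42),(-90,0,16)),((.40,0,.42),(-90,0,0)),((.40,0,.42),(-90,0,90)),((.40,0,.42),(-90,0,-90)),((.40,0,.42),(-90,0,180)),((.52,.2,.42),(-90,0,0)),((.47,0.1,.45),(-90,0,90)),((.427,-.164,.04),(-90,0,-45)),((.427,-.164,.04),(-90,0,135)),((.68,-.01,.03),(-90,0,0)),((.68,-.01,.03),(-90,0,-90))]:
    print(p,o,env.inverse_kinematics(list(p),list(o)))
E
```

```text
(np.float64(0.1690473046962798), np.float64(-0.36252311481466), 0.42) (-90, 0, 16) [-41.5  -5.6  -5.1   0.  -90.5 -32.5]
(0.4, 0, 0.42) (-90, 0, 0) [  23.5   -5.6   -5.1   -0.   -90.5 -113.5]
(0.4, 0, 0.42) (-90, 0, 90) [ 23.5  -5.6  -5.1   0.  -90.5 -23.5]
(0.4, 0, 0.42) (-90, 0, -90) [ 23.5  -5.6  -5.1   0.  -90.5 156.5]
(0.4, 0, 0.42) (-90, 0, 180) [ 23.5  -5.6  -5.1   0.  -90.5  66.5]
(0.52, 0.2, 0.42) (-90, 0, 0) [  37.7   11.4   13.1   -0.   -91.7 -127.7]
(0.47, 0.1, 0.45) (-90, 0, 90) [ 31.4   3.3   7.6   0.  -94.3 -31.4]
(0.427, -0.164, 0.04) (-90, 0, -45) [  -0.6   19.5  -35.8   -0.   -34.7 -134.4]
(0.427, -0.164, 0.04) (-90, 0, 135) [ -0.6  19.5 -35.8   0.  -34.7  45.6]
(0.68, -0.01, 0.03) (-90, 0, 0) [  12.7   37.1   -3.5   -0.   -49.4 -102.7]
(0.68, -0.01, 0.03) (-90, 0, -90) [ 12.7  37.1  -3.5   0.  -49.4 167.3]
```

```bash
python3 - <<'E'
from h import *
np.set_printoptions(precision=4,suppress=True)
p=st()['position']
env.move_straight([p[0],p[1],.43],rate=.3)
env.goto([.42,0.05,.44],[-90,0,0]); print(st()['clock'])
env.goto([.6,0.1,.46],[-90,0,0]); print(st()['clock'])
env.dwell(.2)
f=env.grab_frame('wrist'); cv2.imwrite('pics/w1.png',f['image']); np.save('w1.npy',f,allow_pickle=True)
for n in ['ph_meter','clear_pot','large_tin','small_tin','vial','mat_mid','petri_dish']:
    for r in env.search_frame(f,n)[:6]: print(n,round(r['score'],2),r['xyz'],proj(f,r['xyz']).round())
print(st()['clock'])
E
```

```text
4.25
5.025
ph_meter 0.72 [0.6941, -0.0292, 0.0309] [215. 215.]
clear_pot 0.96 [0.439, -0.1687, 0.0618] [123.  78.]
large_tin 0.84 [0.4707, 0.3833, 0.0276] [429. 101.]
large_tin 0.38 [0.4852, -0.0682, 0.0094] [191. 109.]
small_tin 0.97 [0.577, 0.4649, 0.0255] [462. 158.]
small_tin 0.85 [0.6471, 0.3644, 0.0299] [408. 193.]
small_tin 0.78 [0.5736, 0.382, 0.0274] [421. 156.]
small_tin 0.22 [0.4444, -0.17, 0.0612] [123.  82.]
vial 0.63 [0.6515, 0.2815, 0.0515] [370. 198.]
vial 0.2 [0.4854, 0.199, 0.0028] [328. 109.]
mat_mid 0.65 [0.4834, 0.111, 0.0031] [284. 108.]
mat_mid 0.24 [0.4677, 0.3801, 0.0263] [428.  99.]
petri_dish 0.56 [0.4853, -0.0688, 0.0112] [191. 109.]
5.625
```

View pics/w1.png

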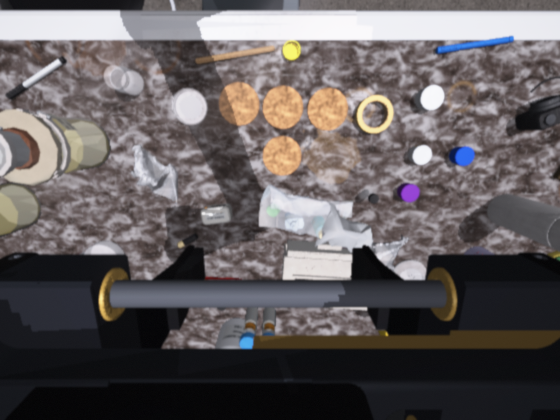

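```bash
python3 - <<'E'
from h import *
np.set_printoptions(precision=4,suppress=True)
f=np.load('w1.npy',allow_pickle=True).item()
k=4
crop(f,160,60,470,235,2.5,'w1c.png')
def mats(f,box):
    hsv=cv2.cvtColor(f['image'],cv2.COLOR_BGR2HSV)
    m=cv2.inRange(hsv,(5,90,120),(20,255,255)); mm=np.zeros_like(m); u0,v0,u1,v1=box; mm[v0:v1,u0:u1]=m[v0:v1,u0:u1]
    mm=cv2.morphologyEx(mm,cv2.MORPH_CLOSE,np.ones((5,5)))
    cs,_=cv2.findContours(mm,cv2.RETR_EXTERNAL,cv2.CHAIN_APPROX_NONE)
    for c in cs:
        if cv2.contourArea(c)<300: continue
        P=np.array([onz(f,u,v,.004)[:2] for u,v in cv2.convexHull(c)[:,0]]).astype(np.float32)
        (x,y),r=cv2.minEnclosingCircle(P); 
        A=np.c_[2*P,np.ones(len(P))]; s=np.linalg.lstsq(A,(P**2).sum(1),rcond=None)[0]
        print('mat',s[:2],'r',np.sqrt(s[2]+s[0]**2+s[1]**2),'mec',x,y,r)
mats(f,(200,60,360,190))
for n in('scene','side'):
    g=env.grab_frame(n); mats(g,(250,180,380,260) )
E
```

```text
mat [0.5745 0.1082] r 0.03959123827468548 mec 0.5747400522232056 0.108408123254776 0.040787212550640106
mat [0.4721 0.1104] r 0.11171362067315127 mec 0.4820464849472046 0.11007947474718094 0.12542743980884552
mat [0.4958 0.1181] r 0.12266133909500593 mec 0.49752020835876465 0.1269618570804596 0.14288553595542908
mat [0.5744 0.109 ] r 0.03993162363835169 mec 0.5741395354270935 0.10825075209140778 0.04128587245941162
mat [0.4672 0.1352] r 0.1313020718903018 mec 0.49414151906967163 0.1415332555770874 0.15698833763599396
```

View pics/w1c.png

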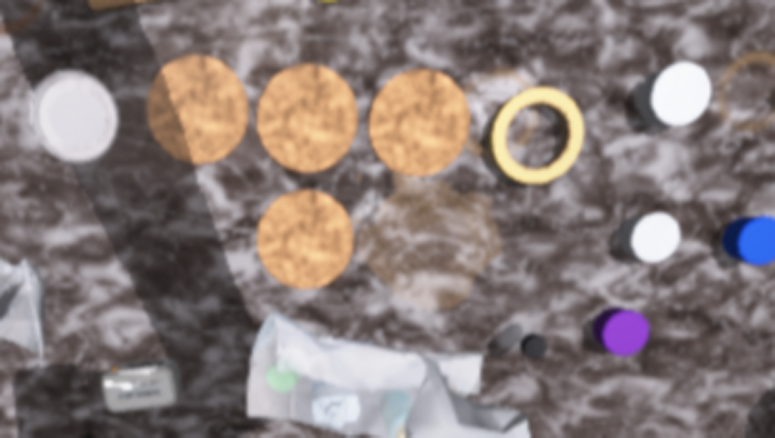

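```bash
cat >> h.py <<'E'
def blob(f,lo,hi,c0,z,r,it=6):
    """centroid & radius of colour-mask pixels on plane z near c0"""
    hsv=cv2.cvtColor(f['image'],cv2.COLOR_BGR2HSV); m=cv2.inRange(hsv,lo,hi)>0
    v,u=np.nonzero(m); p,_=ray(f,0,0)
    D=np.c_[(u-f['cx'])/f['fx'],-(v-f['cy'])/f['fy'],-np.ones(len(u))]@rot(f['orientation']).T
    P=(f['position']+D*((z-f['position'][2])/D[:,2])[:,None])[:,:2]
    c=np.array(c0,float)
    for _ in range(it):
        k=np.hypot(*(P-c).T)<r
        if k.sum()<20: return None
        Q=P[k]; 
        # boundary fit by hull
        h=cv2.convexHull(Q.astype(np.float32))[:,0]
        c=(h.min(0)+h.max(0))/2 if False else Q.mean(0)
    h=cv2.convexHull((Q-c).astype(np.float32))[:,0].astype(float)
    A=np.c_[2*h,np.ones(len(h))]; s=np.linalg.lstsq(A,(h**2).sum(1),rcond=None)[0]
    return c, c+s[:2], np.sqrt(s[2]+s[0]**2+s[1]**2)
E
python3 - <<'E'
from h import *
np.set_printoptions(precision=4,suppress=True)
f=np.load('w1.npy',allow_pickle=True).item()
fr=[f,env.grab_frame('scene'),env.grab_frame('side')]
for n,c in dict(mid=(.484,.11),left=(.485,.199),right=(.483,.023),back=(.574,.108)).items():
    for g in fr: print(n,blob(g,(5,90,60),(20,255,255),c,.004,.0435))
print('tins (bright white)')
for n,c,z,r in (('large',(.4707,.383),.029,.03),('small',(.5736,.382),.027,.025)):
    print(n,blob(fr[0],(0,0,200),(180,40,255),c,z,r))
    for g in fr[1:]: print(n,blob(g,(0,0,190),(180,60,255),c,z,r))
E
```

```text
mid (array([0.4811, 0.1087]), array([0.4816, 0.1084]), np.float64(0.03968580991825318))
mid (array([0.4832, 0.1097]), array([0.4843, 0.1092]), np.float64(0.039890163620220985))
mid (array([0.4818, 0.1109]), array([0.4818, 0.1103]), np.float64(0.039853918222160466))
left (array([0.484 , 0.1963]), array([0.4845, 0.1963]), np.float64(0.03923188510504091))
left (array([0.4862, 0.198 ]), array([0.4871, 0.197 ]), np.float64(0.039892389168249824))
left (array([0.485 , 0.1972]), array([0.4855, 0.1989]), np.float64(0.040435506525187695))
right (array([0.4749, 0.0234]), array([0.4754, 0.0234]), np.float64(0.03920166814247286))
right (array([0.4769, 0.0233]), array([0.4778, 0.0231]), np.float64(0.040152400348884586))
right (array([0.4755, 0.0253]), array([0.4753, 0.0247]), np.float64(0.04010389144379449))
back (array([0.5741, 0.1082]), array([0.5741, 0.1082]), np.float64(0.03943712405653782))
back (array([0.5763, 0.109 ]), array([0.577 , 0.1083]), np.float64(0.03925475416592094))
back (array([0.5751, 0.11  ]), array([0.5746, 0.1086]), np.float64(0.03991330011836631))
tins (bright white)
large (array([0.4647, 0.3869]), array([0.4649, 0.3868]), np.float64(0.021119020424772587))
large (array([0.4705, 0.3896]), array([0.4716, 0.3896]), np.float64(0.02407752352135974))
large (array([0.466 , 0.3879]), array([0.465, 0.387]), np.float64(0.022307188142832373))
small (array([0.5703, 0.3834]), array([0.5703, 0.3834]), np.float64(0.018227714394888687))
small (array([0.5745, 0.3836]), array([0.5741, 0.3831]), np.float64(0.019075210815753297))
small (array([0.5712, 0.384 ]), array([0.5711, 0.3839]), np.float64(0.01883667207282794))
```

```bash
python3 - <<'E'
from h import *
np.set_printoptions(precision=4,suppress=True)
env.goto([.685,-.02,.26],[-90,0,90]); env.dwell(.2)
f=env.grab_frame('wrist'); cv2.imwrite('pics/w2.png',f['image']); np.save('w2.npy',f,allow_pickle=True)
r=env.trace(f,'ph_meter'); 
for q in r[:3]:
    m=q['mask']; v,u=np.nonzero(m); print(q['score'],m.sum(),u.mean(),v.mean())
if r:
    im=f['image'].copy(); im[r[0]['mask']]=(im[r[0]['mask']]*.5+np.array([0,0,127])).astype(np.uint8); cv2.imwrite('pics/w2m.png',im); np.save('m2.npy',r[0]['mask'])
print(env.search_frame(f,'ph_meter')[:2], st()['clock'],st()['position'],st()['tool_rot'])
E
```

```text
0.9 1190 270.21932773109245 180.51344537815126
[{'xyz': [0.6991, -0.0291, 0.0304], 'score': 0.7}] 7.75 [ 0.685  -0.0198  0.2603] [-90.0219  -0.0048  90.0116]
```

View pics/w2.png

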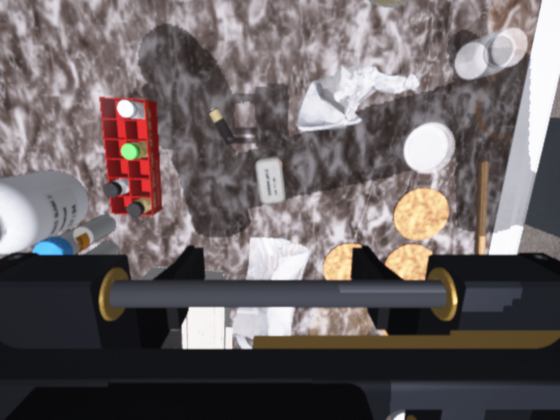

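```bash
python3 - <<'E'
from h import *
f=np.load('w2.npy',allow_pickle=True).item()
crop(f,190,80,330,230,5,'w2c.png')
E
```

```text
(no output)
```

View pics/w2c.png

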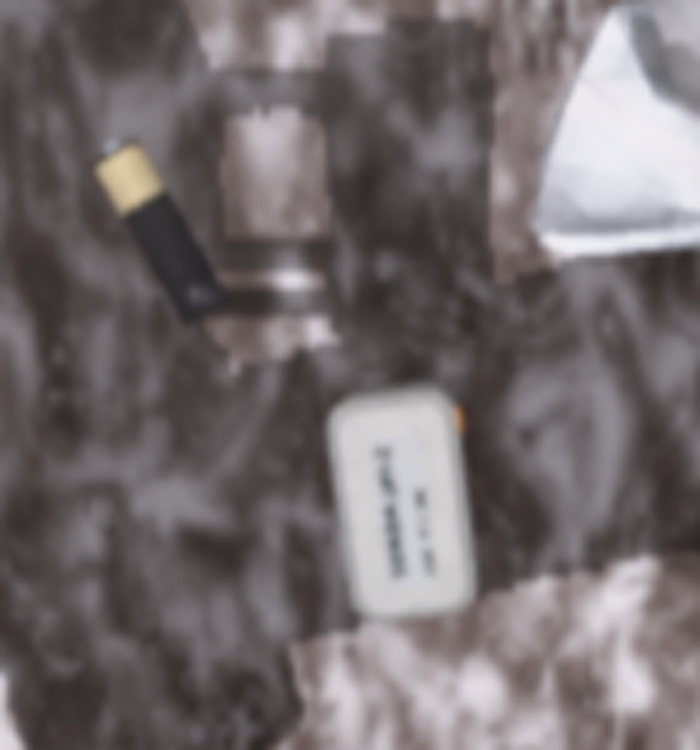

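```bash
python3 - <<'E'
from h import *
np.set_printoptions(precision=4,suppress=True)
f=np.load('w2.npy',allow_pickle=True).item(); m=np.load('m2.npy')
hsv=cv2.cvtColor(f['image'],cv2.COLOR_BGR2HSV)
b=cv2.inRange(hsv,(0,0,150),(180,45,255)); b[~cv2.dilate(m.astype(np.uint8),np.ones((5,5))).astype(bool)]=0
n,l,s,c=cv2.connectedComponentsWithStats(b); i=1+s[1:,4].argmax(); print(s[i],c[i])
for mk in(m,l==i):
    v,u=np.nonzero(mk)
    P=np.array([onz(f,a,bb,.034)[:2] for a,bb in zip(u,v)]).astype(np.float32)
    (c,(w,h),a)=cv2.minAreaRect(P*1000); print(c,w,h,a, 'mean',P.mean(0))
E
```

```text
[ 256  159   28   48 1062] [269.8267 181.1158]
(693.9375, -30.579391479492188) 35.146183013916016 61.77639389038086 7.008194446563721 mean [ 0.6939 -0.031 ]
(694.0613403320312, -28.176673889160156) 32.35396957397461 62.4029541015625 6.822503566741943 mean [ 0.6945 -0.0302]
```

```bash
cat >> h.py <<'E'
def pick(x,y,z,yaw,op=0.7,force=20,hover=.10,lift=.2):
    env.gripper_to(op)
    env.goto([x,y,hover],[-90,0,yaw])
    hit=env.move_straight([x,y,z],rate=.12,force_limit=15)
    env.gripper_to(0.0,grasp_force=force)
    s=st(); print('grip opening mm',s['opening']*87,'hit',hit,s['position'],s['tool_rot'],s['clock'])
    env.move_straight([x,y,lift],rate=.2)
    s=st(); print('lifted opening mm',s['opening']*87,'F',s['force'],s['clock'])
def place(x,y,z,yaw,op,hover=.12,up=.2,fl=4,low=.003):
    env.goto([x,y,hover],[-90,0,yaw])
    env.move_straight([x,y,z+.012],rate=.15)
    hit=env.move_straight([x,y,z-low],rate=.03,force_limit=fl)
    s=st(); print('place',s['position'],'hit',hit,'F',s['force'])
    env.dwell(.15)
    env.gripper_to(op); env.dwell(.1)
    env.move_straight([x,y,up],rate=.2)
    s=st(); print('done',s['clock'])
E
python3 - <<'E'
from h import *
np.set_printoptions(precision=4,suppress=True)
pick(.694,-.0285,.006,97,op=.75)
f=env.grab_frame('wrist'); cv2.imwrite('pics/w3.png',f['image'])
f=env.grab_frame('side'); cv2.imwrite('pics/s3.png',f['image'])
E
```

```text
grip opening mm 33.60366370700559 hit False [ 0.6942 -0.0285  0.0062] [-90.0201   0.0046  97.0071] 10.7083
lifted opening mm 33.83810891971273 F [ 0.9597  0.6004 -0.8026] 11.825
```

View pics/s3.png

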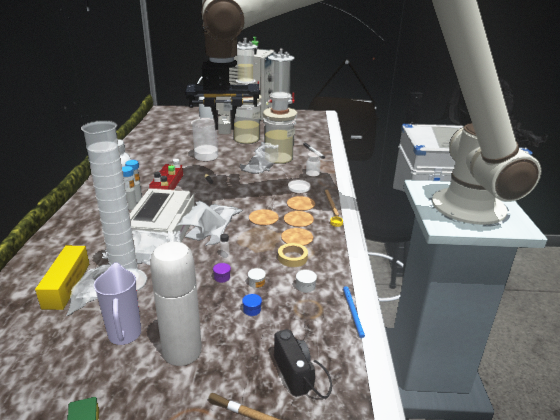

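View pics/w3.png

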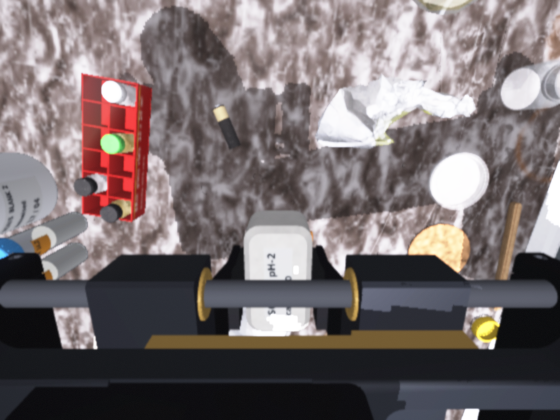

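```bash
python3 - <<'E'
from h import *
np.set_printoptions(precision=4,suppress=True)
f=env.grab_frame('wrist'); s=st(); T=rot(s['tool_rot']); 
for off in(-.032,-.030,-.028):
  for h in(.028,-.006): print(off,h,proj(f,s['position']+T@np.array([off,-h,0])))
crop(f,200,190,360,340,5,'w3c.png'); print(s['clock'])
E
```

```text
-0.032 0.028 [275.5969 225.4503]
-0.032 -0.006 [275.8824 207.4113]
-0.03 0.028 [275.5948 229.4766]
-0.03 -0.006 [275.8798 210.7374]
-0.028 0.028 [275.5927 233.4717]
-0.028 -0.006 [275.8772 214.0426]
11.975
```

View pics/w3c.png

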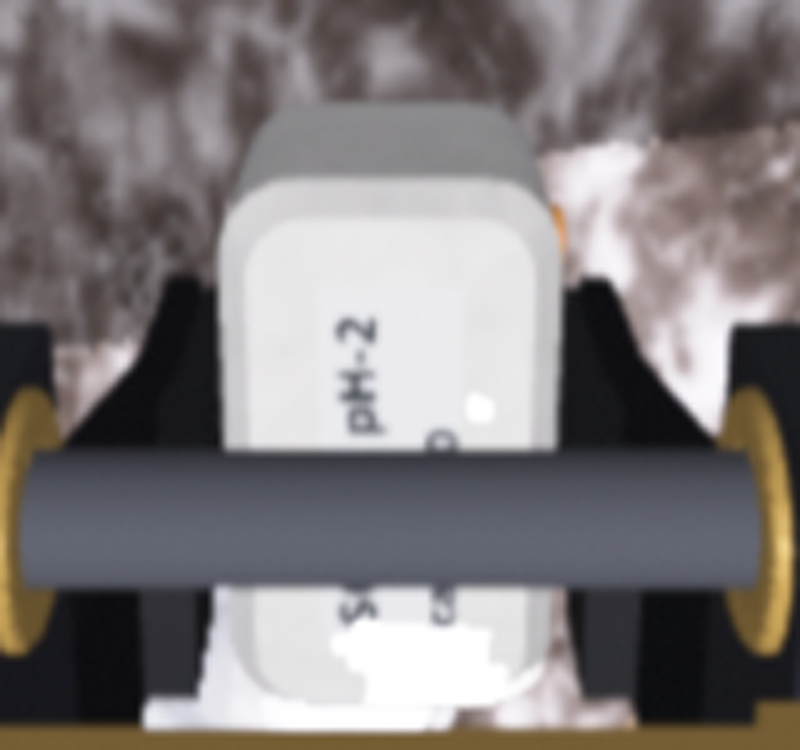

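```bash
python3 - <<'E'
from h import *
np.set_printoptions(precision=4,suppress=True)
place(.4827,.1095,.0102,87,.62,up=.22)
env.goto([.445,-.13,.25],[-90,0,-45]); env.dwell(.2)
f=env.grab_frame('wrist'); cv2.imwrite('pics/w4.png',f['image']); np.save('w4.npy',f,allow_pickle=True)
for r in env.search_frame(f,'clear_pot')[:3]: print(r,proj(f,r['xyz']))
r=env.trace(f,'clear_pot'); np.save('m4.npy',r[0]['mask']) if r else 0
for q in r: v,u=np.nonzero(q['mask']); print(q['score'],u.min(),u.max(),v.min(),v.max())
g=env.grab_frame('scene'); np.save('s4.npy',g,allow_pickle=True); crop(g,200,150,420,290,3,'s4.png')
g=env.grab_frame('side'); np.save('d4.npy',g,allow_pickle=True);crop(g,220,130,360,320,3,'d4.png'); print(st()['clock'])
E
```

```text
place [0.4829 0.1096 0.0096] hit True F [0.4459 0.6681 1.5222]
done 16.3833
{'xyz': [0.4364, -0.173, 0.0668], 'score': 0.71} [247.4468 216.0689]
0.81 229 264 192 235
18.4333
```

View pics/w4.png

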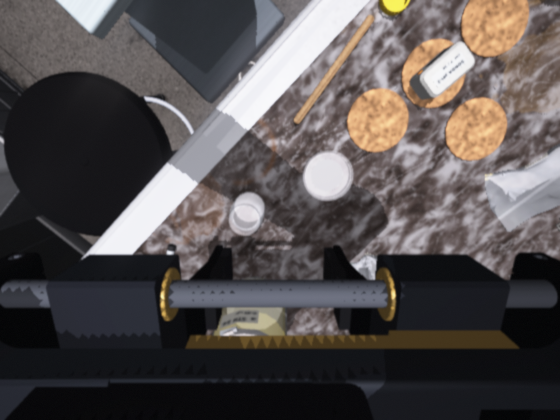

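View pics/d4.png

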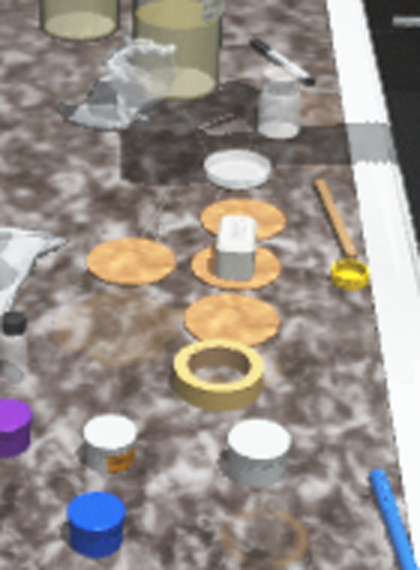

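```bash
python3 - <<'E'
from h import *
np.set_printoptions(precision=4,suppress=True)
f=np.load('w4.npy',allow_pickle=True).item(); m=np.load('m4.npy')
im=f['image'].copy()
k=6;u0,v0=210,170
c=cv2.resize(im[v0:v0+80,u0:u0+80],None,fx=k,fy=k,interpolation=cv2.INTER_CUBIC)
c2=c.copy()
def circ(x,y,z,r,col):
    t=np.linspace(0,2*np.pi,60); P=np.array([proj(f,(x+r*np.cos(a),y+r*np.sin(a),z)) for a in t])
    cv2.polylines(c2,[((P-[u0,v0]+.5)*k).astype(int)],True,col,1)
x,y=.432,-.174
cs,_=cv2.findContours(m.astype(np.uint8),cv2.RETR_EXTERNAL,cv2.CHAIN_APPROX_NONE)
x,y=.4355,-.1725
circ(x,y,.067,.019,(0,0,255)); circ(x,y,0,.0225,(0,255,0)); circ(x,y,.052,.0225,(255,0,0))
cv2.drawContours(c2,[((max(cs,key=len)-[u0,v0]+.5)*k).astype(int)],-1,(0,255,255),1)
cv2.imwrite('pics/w4c.png',np.hstack([c,c2]))
for g in('w4','s4','d4'):
    g=np.load(g+'.npy',allow_pickle=True).item(); print(blob(g,(0,0,150),(180,50,255),(.4827,.1095),.038,.036), blob(g,(5,90,60),(20,255,255),(.475,.0235),.004,.0435))
    import itertools
hsv=cv2.cvtColor(im,cv2.COLOR_BGR2HSV); b=cv2.inRange(hsv,(0,0,170),(180,50,255)); b[:35]=0;b[105:]=0;b[:,:410]=0;b[:,490:]=0
n,l,s,_=cv2.connectedComponentsWithStats(b); i=1+s[1:,4].argmax(); v,u=np.nonzero(l==i)
P=np.array([onz(f,a,bb,.038)[:2] for a,bb in zip(u,v)]).astype(np.float32); print(s[i],cv2.minAreaRect(P*1000))
E
```

```text
(array([0.4798, 0.1082]), array([0.4795, 0.1083]), np.float64(0.03145734216528561)) (array([0.474 , 0.0236]), array([0.4746, 0.0231]), np.float64(0.039497895369833454))
(array([0.4826, 0.1105]), array([0.4847, 0.1111]), np.float64(0.031033488015739245)) (array([0.4765, 0.0236]), array([0.4773, 0.023 ]), np.float64(0.03982803040313258))
(array([0.4793, 0.1199]), array([0.4782, 0.1193]), np.float64(0.03312675965617878)) (array([0.472 , 0.0145]), array([0.4747, 0.0208]), np.float64(0.03784537353090994))
[ 420   37   55   61 1615] ((478.5439758300781, 107.27234649658203), (58.3586311340332, 37.867977142333984), 89.6578140258789)
```

View pics/w4c.png

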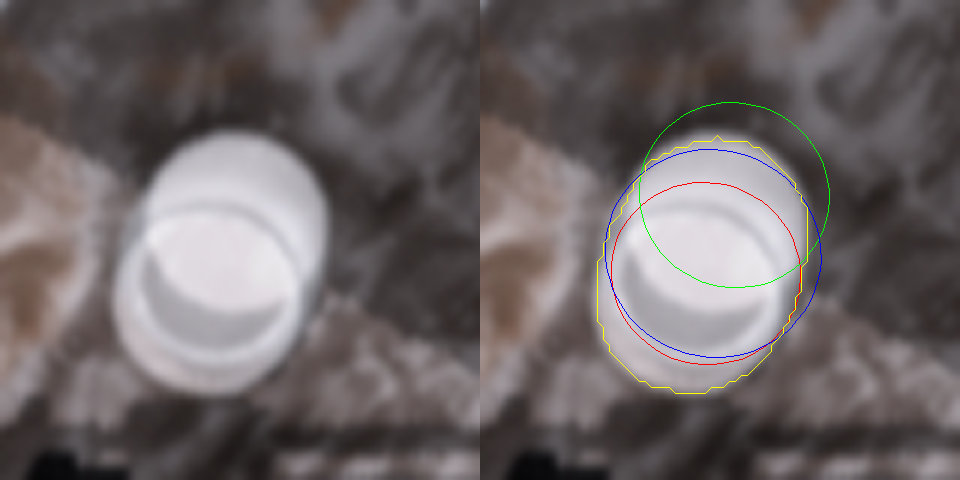

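```bash
python3 - <<'E'
from h import *
np.set_printoptions(precision=4,suppress=True)
f=np.load('w4.npy',allow_pickle=True).item()
k=6;u0,v0=210,170
print(onz(f,u0+234/k-.5,v0+224/k-.5,0))
im=f['image']
c=cv2.resize(im[v0:v0+80,u0:u0+80],None,fx=k,fy=k,interpolation=cv2.INTER_CUBIC)
def circ(c2,x,y,z,r,col):
    t=np.linspace(0,2*np.pi,60); P=np.array([proj(f,(x+r*np.cos(a),y+r*np.sin(a),z)) for a in t])
    cv2.polylines(c2,[((P-[u0,v0]+.5)*k).astype(int)],True,col,1)
out=[]
x,y=onz(f,u0+234/k-.5,v0+224/k-.5,0)[:2]
circ(c,x,y,.067,.019,(0,0,255)); circ(c,x,y,0,.0225,(0,255,0)); circ(c,x,y,.052,.0225,(255,0,0)); out.append(c)
cs=[]
for n in('s4','d4'):
    f=np.load(n+'.npy',allow_pickle=True).item()
    p=proj(f,(x,y,.03)).astype(int); u0,v0=p-40; c=cv2.resize(f['image'][v0:v0+80,u0:u0+80],None,fx=k,fy=k,interpolation=cv2.INTER_CUBIC)
    circ(c,x,y,.067,.019,(0,0,255)); circ(c,x,y,0,.0225,(0,255,0)); circ(c,x,y,.052,.0225,(255,0,0)); out.append(c[:,100:380])
cv2.imwrite('pics/w4d.png',cv2.resize(np.hstack(out),None,fx=.75,fy=.75))
E
```

```text
[ 0.4368 -0.1807  0.    ]
```

View pics/w4d.png

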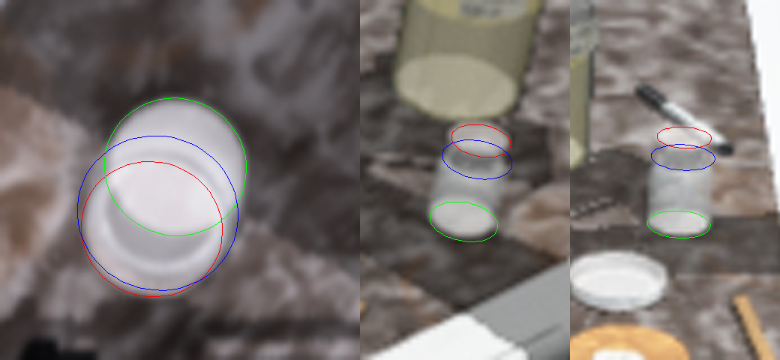

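```bash
python3 - <<'E'
from h import *
np.set_printoptions(precision=4,suppress=True)
pick(.4368,-.1807,.020,-45,op=.85,force=12,hover=.11)
place(.4757,.0237,.024,-45,.68,hover=.13,up=.22)
env.goto([.50,.10,.32],[-90,0,0]); env.dwell(.2)
f=env.grab_frame('wrist'); cv2.imwrite('pics/w5.png',f['image']); np.save('w5.npy',f,allow_pickle=True)
g=env.grab_frame('side'); np.save('d5.npy',g,allow_pickle=True);crop(g,220,130,360,320,3,'d5.png'); print(st()['clock'])
E
```

```text
grip opening mm 44.61184080670536 hit False [ 0.4369 -0.1807  0.0201] [-89.9953  -0.0088 -44.9949] 21.275
lifted opening mm 44.49995628649499 F [-1.1721  0.2825  0.0949] 22.325
place [0.476  0.0238 0.0233] hit True F [-0.1256  0.0483  1.7651]
done 26.4167
27.3917
```

View pics/w5.png

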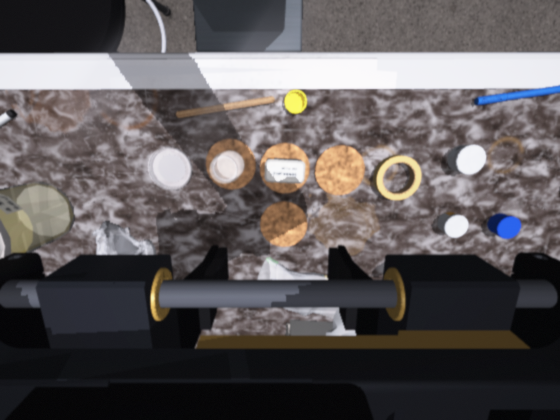

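View pics/d5.png

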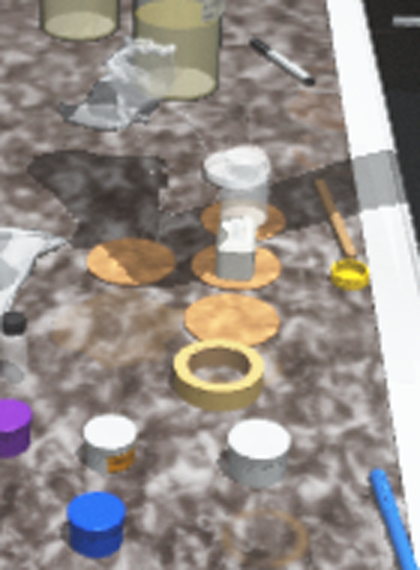

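```bash
python3 - <<'E'
from h import *
np.set_printoptions(precision=4,suppress=True)
f=np.load('w5.npy',allow_pickle=True).item()
for n,c,z,r in (('large',(.465,.387),.029,.03),('small',(.571,.3836),.027,.025)):
    for lo in(190,215): print(n,blob(f,(0,0,lo),(180,50,255),c,z,r))
for n,c in dict(left=(.485,.197),right=(.4755,.0235),back=(.574,.109),mid=(.482,.1095)).items(): print(n,blob(f,(5,90,60),(20,255,255),c,.004,.0435))
k=6
def circ(c2,x,y,z,r,col):
    t=np.linspace(0,2*np.pi,60); P=np.array([proj(f,(x+r*np.cos(a),y+r*np.sin(a),z)) for a in t])
    cv2.polylines(c2,[((P-[u0,v0]+.5)*k).astype(int)],True,col,1)
out=[]
for n,C in(('w5',(.4757,.0237,.03)),('d5',(.4757,.0237,.03)),('w5',(.4827,.1095,.03)),('w5',(.465,.387,.03)),('w5',(.571,.3836,.03))):
    f=np.load(n+'.npy',allow_pickle=True).item(); x,y,_=C
    p=proj(f,C).astype(int); u0,v0=p-30; c=cv2.resize(f['image'][v0:v0+60,u0:u0+60],None,fx=k,fy=k,interpolation=cv2.INTER_CUBIC)
    if y<.1: circ(c,x,y,.071,.019,(0,0,255)); circ(c,x,y,.004,.0225,(0,255,0)); circ(c,x,y,.056,.0225,(255,0,0));circ(c,x,y,.004,.04,(0,255,255))
    elif y<.2:
        R2=lambda a,b:(x+np.cos(np.radians(-3))*a-np.sin(np.radians(-3))*b,y+np.sin(np.radians(-3))*a+np.cos(np.radians(-3))*b,.038)
        P=np.array([proj(f,R2(a,b)) for a,b in((-.017,-.03),(.017,-.03),(.017,.03),(-.017,.03))]); cv2.polylines(c,[((P-[u0,v0]+.5)*k).astype(int)],True,(0,0,255),1); circ(c,x,y,.004,.04,(0,255,255))
    elif x<.5: circ(c,x,y,.029,.022,(0,0,255)); circ(c,x,y,0,.0205,(0,255,0))
    else: circ(c,x,y,.027,.019,(0,0,255)); circ(c,x,y,0,.0175,(0,255,0))
    out.append(c)
cv2.imwrite('pics/w5c.png',cv2.resize(np.vstack([np.hstack(out[:3]),np.hstack(out[3:]+[out[3]*0])]),None,fx=.74,fy=.74))
E
```

```text
large (array([0.4646, 0.3871]), array([0.465 , 0.3872]), np.float64(0.021449493162098224))
large (array([0.4646, 0.3871]), array([0.4647, 0.3872]), np.float64(0.020905525712866566))
small (array([0.57  , 0.3835]), array([0.5701, 0.3836]), np.float64(0.018493113169490528))
small (array([0.5699, 0.3835]), array([0.57  , 0.3835]), np.float64(0.01764001314636169))
left (array([0.4836, 0.1967]), array([0.4842, 0.1968]), np.float64(0.039461513397601275))
right (array([0.4693, 0.0441]), array([0.4701, 0.0418]), np.float64(0.04252044206199751))
back (array([0.5736, 0.1085]), array([0.5743, 0.1086]), np.float64(0.039428937452447084))
mid (array([0.469 , 0.1078]), array([0.4776, 0.1086]), np.float64(0.03754677078660725))
```

View pics/w5c.png

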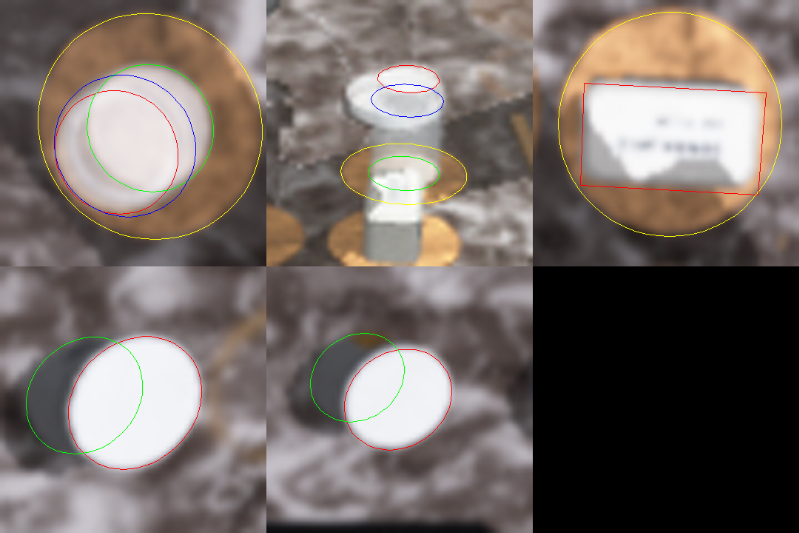

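```bash
python3 - <<'E'
from h import *
np.set_printoptions(precision=4,suppress=True)
pick(.4652,.3871,.005,90,op=.75,force=15,hover=.09)
place(.4848,.1970,.009,90,.66,hover=.11,up=.2)
env.goto([.57,.35,.22],[-90,0,90]); env.dwell(.2)
f=env.grab_frame('wrist'); cv2.imwrite('pics/w6.png',f['image']); np.save('w6.npy',f,allow_pickle=True)
g=env.grab_frame('side'); np.save('d6.npy',g,allow_pickle=True);crop(g,200,170,360,330,3.5,'d6.png'); print(st()['clock'])
g=env.grab_frame('scene'); np.save('s6.npy',g,allow_pickle=True)
for n in('w6','d6','s6'):
    f=np.load(n+'.npy',allow_pickle=True).item()
    print(n,'large',blob(f,(0,0,200),(180,50,255),(.4848,.197),.033,.028),'small',blob(f,(0,0,200),(180,50,255),(.571,.3836),.027,.025))
E
```

```text
grip opening mm 43.00574611807788 hit False [0.4653 0.3873 0.0055] [-90.0281  -0.03    90.011 ] 30.6167
lifted opening mm 43.08561782911083 F [-0.0856 -0.3284 -1.3829] 31.7417
place [0.4851 0.1972 0.0087] hit True F [0.6504 1.1935 1.3642]
done 35.7333
36.775
w6 large None small (array([0.5766, 0.3901]), array([0.578 , 0.3933]), np.float64(0.01789308966550844))
d6 large None small (array([0.5794, 0.3908]), array([0.5825, 0.3932]), np.float64(0.020385630819448313))
s6 large None small (array([0.5801, 0.3909]), array([0.5776, 0.3885]), np.float64(0.013629286382463657))
```

View pics/w6.png

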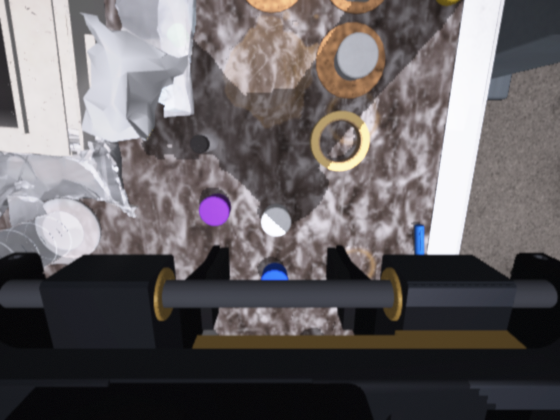

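View pics/d6.png

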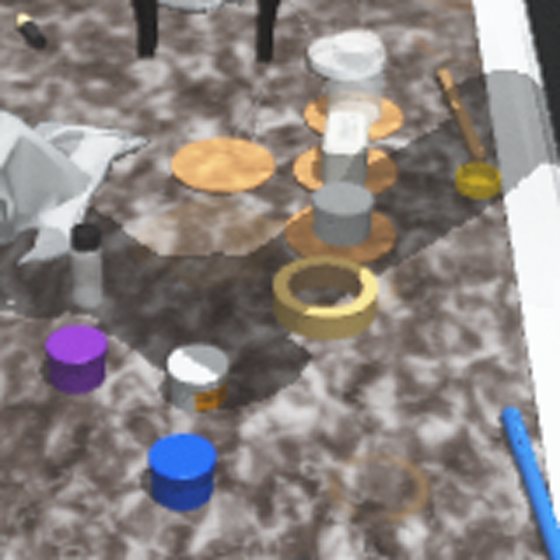

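```bash
cat >> h.py <<'E'
def circ(c,f,o,k,x,y,z,r,col):
    t=np.linspace(0,2*np.pi,60); P=np.array([proj(f,(x+r*np.cos(a),y+r*np.sin(a),z)) for a in t])
    cv2.polylines(c,[((P-np.array(o)+.5)*k).astype(int)],True,col,1)
def view(f,C,h,k,cs):
    p=np.clip(proj(f,C).astype(int),h,[560-h,420-h]); o=p-h
    c=cv2.resize(f['image'][o[1]:o[1]+2*h,o[0]:o[0]+2*h],None,fx=k,fy=k,interpolation=cv2.INTER_CUBIC); 
    d=c.copy()
    for a in cs: circ(d,f,o,k,*a)
    return d
RED,GRN,BLU,YEL=(0,0,255),(0,255,0),(255,0,0),(0,255,255)
E
python3 - <<'E'
from h import *
rows=[]
F={n:np.load(n+'.npy',allow_pickle=True).item() for n in('w6','d6','s6','w1')}
L=(.4848,.197);S=(.5705,.3835);V=(.650,.286)
for t in(0,1,2):
    row=[]
    for n in('w6','d6','s6') if t<2 else ('w6','d6','s6'):
        f=F[n]
        if t==0: row.append(view(f,(*L,.02),30,4,[(*L,.033,.022,RED),(*L,.004,.0205,GRN),(*L,.004,.04,YEL)]))
        if t==1: row.append(view(f,(*S,.02),30,4,[(*S,.027,.019,RED),(*S,0,.0175,GRN)]))
        if t==2: row.append(view(f,(*V,.02),30,4,[(*V,.056,.01,RED),(*V,0,.01,GRN)]))
    rows.append(np.hstack(row))
cv2.imwrite('pics/o6.png',cv2.resize(np.vstack(rows),None,fx=.83,fy=.83))
E
```

```text
(no output)
```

View pics/o6.png

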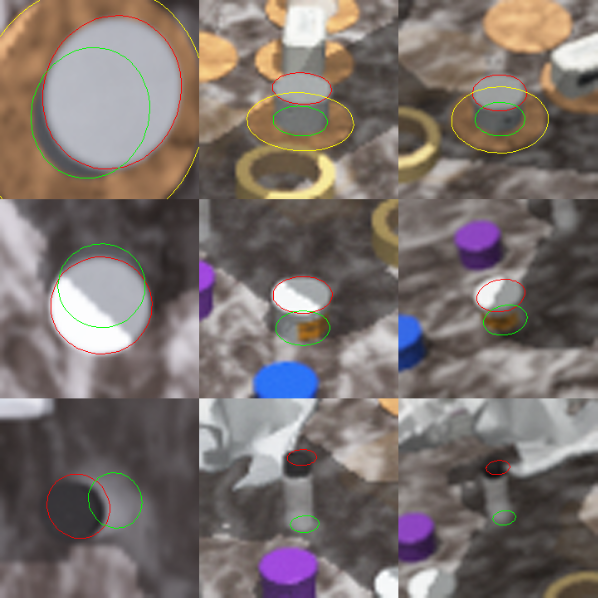

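```bash
python3 - <<'E'
from h import *
np.set_printoptions(precision=4,suppress=True)
pick(.5705,.3835,.005,90,op=.62,force=15,hover=.09)
place(.4849,.1970,.038,90,.58,hover=.14,up=.2)
env.goto([.64,.27,.22],[-90,0,90]); env.dwell(.2)
f=env.grab_frame('wrist'); cv2.imwrite('pics/w7.png',f['image']); np.save('w7.npy',f,allow_pickle=True)
g=env.grab_frame('side'); np.save('d7.npy',g,allow_pickle=True)
g2=env.grab_frame('scene'); np.save('s7.npy',g2,allow_pickle=True)
L=(.4848,.197)
rows=[np.hstack([view(q,(*L,.03),30,4,[(*L,.033,.022,RED),(*L,.060,.019,BLU),(*L,.004,.04,YEL)]) for q in(f,g,g2)])]
V=(.650,.286)
rows+=[np.hstack([view(q,(*V,.02),30,4,[(*V,.056,.01,RED),(*V,0,.01,GRN)]) for q in(f,g,g2)])]
cv2.imwrite('pics/o7.png',np.vstack(rows)); print(st()['clock'])
E
```

```text
grip opening mm 36.407686700302065 hit False [0.5707 0.3838 0.0057] [-90.0449  -0.033   90.0156] 39.1167
lifted opening mm 37.18670201403301 F [-1.2004 -0.3022 -0.6834] 40.2417
place [0.4852 0.1972 0.038 ] hit True F [-0.4966  0.1329  1.5817]
done 44.0917
45.1667
```

View pics/o7.png

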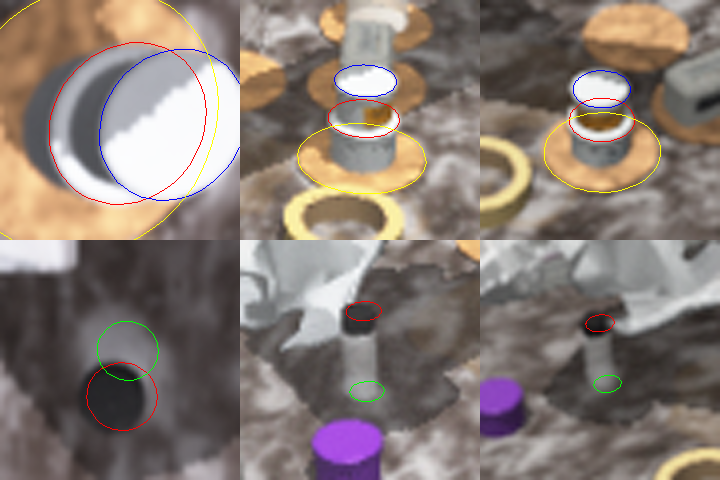

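View pics/w7.png

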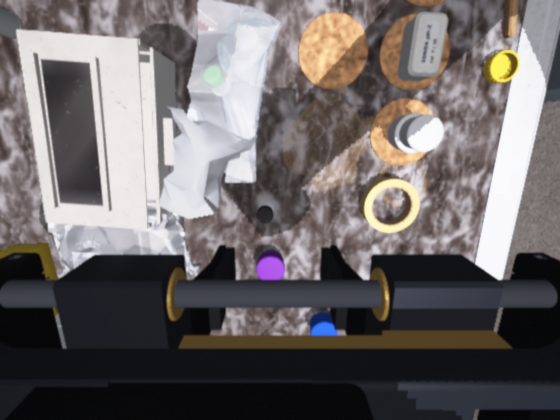

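```bash
python3 - <<'E'
from h import *
np.set_printoptions(precision=4,suppress=True)
pick(.6525,.2868,.015,0,op=.5,force=12,hover=.13)
f=env.grab_frame('wrist'); cv2.imwrite('pics/w8.png',f['image'])
s=st();T=rot(s['tool_rot'])
for dx in(-.002,0,.002): print(dx,proj(f,s['position']+T@np.array([dx,.015,0])),proj(f,s['position']+T@np.array([dx,-.041,0])))
crop(f,210,150,340,270,6,'w8c.png')
E
```

```text
grip opening mm 19.538068159005135 hit False [0.6526 0.2869 0.0153] [-89.9914  -0.0213   0.0062] 48.7
lifted opening mm 19.379842244739034 F [0.859  0.2032 0.0125] 49.775
-0.002 [277.3317 250.078 ] [277.1544 297.3888]
0 [277.3252 252.9748] [277.146  301.2294]
0.002 [277.3187 255.855 ] [277.1377 305.0394]
```

View pics/w8c.png

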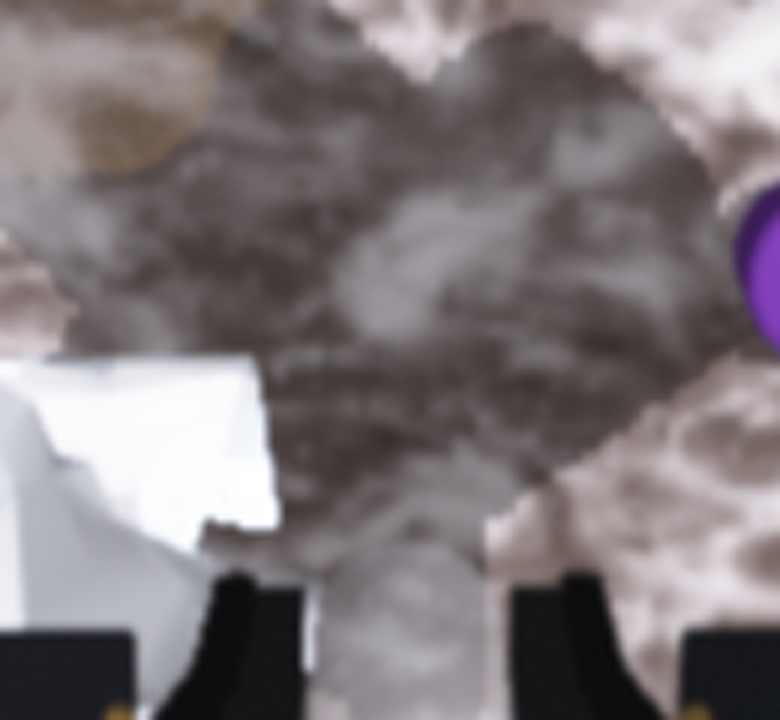

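```bash
python3 - <<'E'
from h import *
np.set_printoptions(precision=4,suppress=True)
place(.5745,.109,.019,0,.42,hover=.13,up=.25)
env.goto([.5,.25,.40],[-90,0,0]); env.dwell(.3)
F=[env.grab_frame(n) for n in('wrist','side','scene')]
for n,q in zip('wds',F): np.save(n+'9.npy',q,allow_pickle=True)
cv2.imwrite('pics/w9.png',F[0]['image'])
B=(.575,.109);L=(.4848,.197);Rr=(.4757,.0237);M=(.4824,.1095)
rows=[]
for C,cs in((B,[(*B,.06,.01,RED),(*B,.004,.01,GRN),(*B,.004,.04,YEL)]),(L,[(*L,.033,.022,RED),(*L,.06,.019,BLU),(*L,.004,.04,YEL)]),(Rr,[(*Rr,.071,.019,RED),(*Rr,.004,.0225,GRN),(*Rr,.004,.04,YEL)])):
    rows.append(np.hstack([view(q,(*C,.03),25,5,cs) for q in F]))
cv2.imwrite('pics/o9.png',cv2.resize(np.vstack(rows),None,fx=.78,fy=.78))
crop(F[1],220,140,340,260,5,'d9.png'); print(st()['clock'])
for n in('petri_dish','ph_meter'): print([ (r['xyz'],r['score']) for q in F for r in env.search_frame(q,n)[:1]])
E
```

```text
place [0.5749 0.1092 0.0185] hit True F [-0.0218  0.4062  0.7477]
done 54.1167
55.45
[([0.4806, -0.0691, 0.01], 0.67), ([0.5032, -0.0657, 0.0122], 0.48), ([0.4755, -0.0715, 0.0123], 0.86)]
[([0.4856, 0.1125, 0.0373], 0.72), ([0.4813, 0.1112, 0.0338], 0.42)]
```

View pics/o9.png

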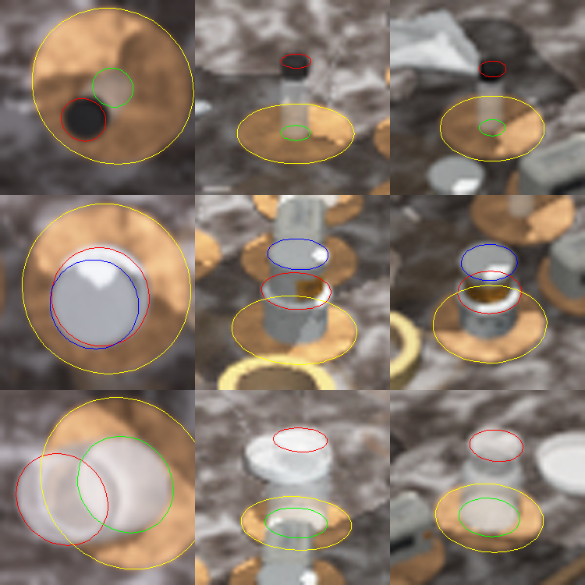

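View pics/d9.png

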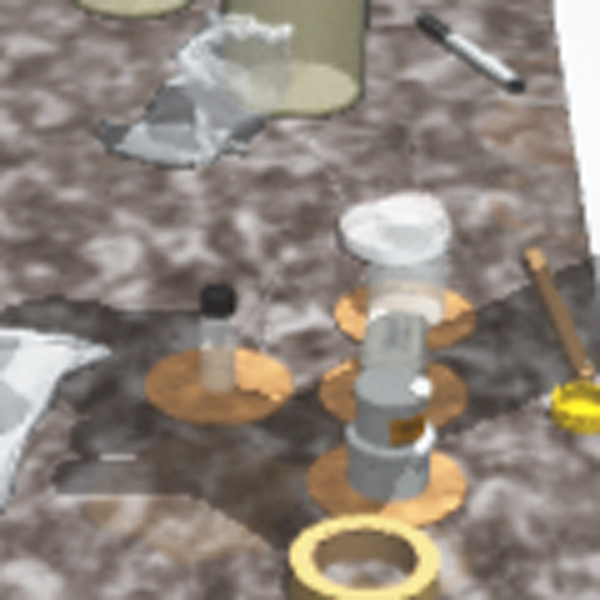

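View pics/w9.png

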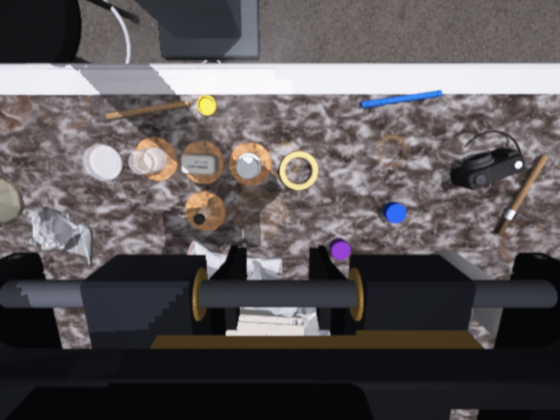

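```bash
python3 - <<'E'
from h import *
print(env.close_job(), st()['clock'])
E
```

```text
the job is handed in; nothing more can be done
the job is handed in; nothing more can be done
```

The bench is laid out as you asked, and I handed the job in at about 55 s on the robot clock. I worked in the order given, and the gripper was open and clear of everything at the end.

- **pH meter:** on the middle mat, with its long side along the row (I set it to the row's direction, about -3°).
- **Clear pot:** on the right mat, between the pH meter and the petri dish.
- **Larger tablet pot:** on the left mat, with the smaller orange-labelled one centred on its lid. I left the blue and purple look-alikes alone.
- **Vial:** on the back mat.

**Last checks:** I drew the expected outlines over the final wrist, side and scene pictures. The vial, the stacked tablet pots and the clear pot looked upright and centred to about 2 mm. I last checked the pH meter this way in an earlier wrist picture, before the tablet pots and vial were placed, and it matched. In the final pictures I only saw it still on its mat and had its position from the network.

**Disagreements:**
- The scene camera puts the mats about 2 mm farther from the robot than the wrist camera does. I used values near the average.
- The side view's petri dish reading was about 20 mm off, probably because the clear pot now stands partly in front of it. In the wrist and scene views the dish is within about 5 mm of where it was, and I never moved against it.

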